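# Reset the clothes-airer lift with its two-key interlock

## Robot

A 6-joint arm with a two-finger parallel gripper is mounted at the origin on the work surface. World frame = base frame: x ahead of the robot, y to its left, z up, the work surface at z = 0. Lengths are in m, angles in rad, forces in N, time in s.
With the tool pointing down it reaches from about 0.225 to 0.875 m from the base axis. Payload 3.4 kg.
Tool frame: the origin (TCP) lies between the finger pads; the fingertips stand 25 mm ahead of it and the grasp point (between the pads) lies 6 mm ahead of it; z points along the fingers, y is the line along which they close (so a half turn about z gives the same grasp; the last joint's range is limited). The gripper opens to 85 mm and grips with 20 to 120 N. Pads are 22 mm wide; open, the fingers measure 114 mm over their backs; the gripper's body (76 mm by 85 mm) begins 54 mm behind the grasp point. The pads swing forward as they close: fully open they stand 13 mm farther back than shut.
Start: joints at [1.078, 0.276, 1.505, -0, 1.361, -0.121], TCP at [0.209, 0.536, 0.256] pointing down, gripper open.
Joint ranges: [-2.89, 2.89], [-0.75, 2.08], [0.22, 2.7], [-1.18, 4.32], [0.11, 2.71], [-2.7, 2.7]. Speed limits (rad/s): [2.57, 2.57, 3.14, 3.14, 3.14, 3.14].

## Interface

Orientations are given as a unit quaternion [w, x, y, z].
In Python, from rig import manip, cams, ticket gives the robot as it stands.
- The arm moves only by the tool step_arm, never from a script. Its argument "increments" is a list of rows, each an object with "dp": the shift along the world's x, y, z each as a share of 0.2 m, from -1 to 1, a list of three; "yaw": the turn about the world's z as a share of 0.15 rad, from -1 to 1; "grip": the opening, from 0 (shut) to 1 (fully open). In form: [{"dp": [tx, ty, tz], "yaw": yaw, "grip": grip}, ...]. A call has 1 to 5 rows; each row shifts and turns the commanded pose from where the row before left it; what a row does not reach is not made up. A row lasts 1/8 s, in which the tool goes at most 62.5 mm and 10.7 degrees, less where a joint would pass 70% of its speed; a pose out of reach is approached as far as the arm can. A call with a number of a shift or a turn outside -1 to 1 is refused whole. A call with a gripper value outside its range is refused whole. The fingers move at their own pace and stop on an object; "squeeze" is the grip in N (left out, the last holds). Time passes only in rows, so rows that do not move let the fingers close. It gives the time, the measured TCP pose, the force, the opening and the grip force at its end, in the units of the state.
- manip.get_state(): the state, without advancing time (a new reading comes with each control period).
- cams.get_image(name): name is "scene" or "top" or "wrist"; returns the picture (420x560x3 uint8, blue, green, red); there is no depth.
- cams.get_calibration(name): a dict with "fx", "fy", "cx", "cy" (pixels), "k1" (the pictures are not rectified: a ray, as slopes to the right and down, at radius r is drawn at 1 + k1 r^2 times it, then the intrinsics apply), "extrinsics" (4x4, takes a point from camera to world coordinates). Camera axes: x right, y up, looking along -z (the intrinsics and any distortion apply to the point x, -y, -z); pixel columns grow to the right and rows downward; lengths in m; the calibration is good to about 2 mm. A picture is of the moment at which its call begins: read the wrist's pose just before it. get_calibration takes no time and is no camera call; for the wrist camera it gives the pose at the moment of the call.
- ticket.sign_off(): hands the job in; it is judged then, once.
The state is a dict: "clock": time; "qpos": joint angles; "qd": joint speeds; "effort": joint torques, N m; "position": TCP position; "ee_rot": TCP orientation; "contact_force": force on the tool from outside, world axes, zero at the start; "moment": the same for the moment, N m; "width": finger opening in m; "gripper_force": force on a finger pad.
Only numpy, scipy, OpenCV 4.12 (cv2) and the standard library are available. Lean on these libraries where they do the work, as an engineer would, in place of code of your own. Each camera call takes 0.05 s, during which the arm holds its last target. There are 200 camera calls.

## Task

The clothes-airer lift has tripped: on its control console, first push the blue selector all the way to the yellow-marked end with a fingertip, then press the two yellow keys fully down together, one fingertip on each and never one alone, keep both down for at least three seconds, and let them come up again. Leave the small red stop key between them unpressed, leave the selector at the yellow end, and do not disturb or lift the peg jar, dish or brush.

Things in the scene. Friction and masses are not known exactly. Their poses are not given: they have to be found in the camera images.
- console: White console, grey top plate, fixed to the shelf: 120 (x) x 190 (y) x 50 mm high, yaw up to 0.5 rad either way. Origin: centre of its underside; at yaw 0 x points away from the robot, y to its left. Plate surface at z = 50 mm. Row x = -28 mm: yellow keys at y = +32 and -32, red stop key at y = 0. Row x = +34 mm: blue selector, sliding along y from a black mark (y = -66) to a yellow mark (y = +66).
- key_left_top (a point): Centre of the top face of the yellow key at console y = +32 mm: round cap 28 mm across (vertical sides), standing 12 mm above the plate when up; moves down with the key.
- key_right_top (a point): The same for the yellow key at console y = -32 mm; the two keys' centres are 64 mm apart.
- key_left (a joint): Travel of that yellow key, m: 0 up, 0.008 fully down (cap then 4 mm above the plate). Springs back; starts moving at about 1.3 N, 4 N at full travel.
- key_right (a joint): Travel of the other yellow key, the same values.
- stop_key (a joint): Travel of the red stop key midway between the yellow ones: round, 18 mm across, 6 mm above the plate; 0 up, 0.005 down; about 1 N starts it moving. Not to be pressed.
- selector_top (a point): Centre of the top face of the blue selector block: 30 mm (console x) x 24 mm (console y), its underside just over the plate, its top 17 mm above the plate.
- selector (a joint): Position of the selector, m: 0 at the black-marked end (block centre at console y = -30 mm), 0.060 at the stop at the yellow-marked end (block centre at y = +30 mm). Grows towards console +y. Needs about 1.5 N and stays where it is left.
- peg_jar: Stainless steel jar 80 mm across, 95 mm high, with clothes pegs standing out to about 120 mm; origin at the centre of its underside, z up. Loose bystander.
- dish: White ceramic dish, 116 mm across, 32 mm high; origin at the centre of its underside, z up. Loose bystander.
- brush: Green scrub brush lying on its bristles, 150 (its x) x 52 x 70 mm high with an arched handle; origin at the centre of its underside, z up. Loose bystander.

How it is judged:
On the way, in this order (a step that is already met when the one before it is completed fails the run):
1. the selector is pushed to the yellow-marked end (value of joint selector above 0.054 m), for 0.2 s.
2. both yellow keys are down together, a finger on each, for three seconds (value of joint each of key_left, key_right above 0.006 m and value of joint selector above 0.054 m and contact force between the fingers and key_left above 0.5 N and contact force between the fingers and key_right above 0.5 N), for 3 s.
3. both keys are let up (value of joint each of key_left, key_right below 0.001 m), for 0.2 s.
At the end, for the whole second after the job is handed in: Selector within 6 mm of its stop at the yellow end; both yellow keys, having been held at least 6 mm down together under both fingers for 3 s, are up again (within 1 mm), the red stop key is up; jar, dish and brush stand upright at rest within 20 mm of where they began (all of step 3 and value of joint selector above 0.054 m and value of joint stop_key below 0.001 m and distance of each of peg_jar, dish, brush from where it was at the start of the episode below 0.02 m and angle between each of peg_jar, dish, brush's own z axis and vertical below 0.15 rad and linear speed of each of peg_jar, dish, brush below 0.02 m/s); the robot touches nothing.
It fails at once if a yellow key is pressed alone (one more than 5.5 mm down while the other is less than 2 mm down) ((value of joint key_left above 0.0055 m and value of joint key_right below 0.002 m) or (value of joint key_right above 0.0055 m and value of joint key_left below 0.002 m)).
It fails at once if a yellow key is pressed before the selector is at the yellow end (value of joint selector below 0.05 m and value of joint any of key_left, key_right above 0.0055 m).
It fails at once if the red stop key is pressed (more than 2.5 mm) (value of joint stop_key above 0.0025 m).
It fails at once if a bystander is lifted, tipped or shifted by more than 20 mm (distance of any of peg_jar, dish, brush from where it was at the start of the episode above 0.02 m or angle between any of peg_jar, dish, brush's own z axis and vertical above 0.3 rad).
It also fails if it takes over 48 s, if anything falls off the work surface, if the arm or the gripper's body presses on something with over 40 N, if the wrist force passes 120 N, or if a joint passes its speed limit or range.

## Working session

There is one attempt and no reset: what is moved stays moved. The work goes in short steps, Python scripts to look and compute and a tool call to move; the robot and the scene stay as the last step left them, time stands still between calls to the robot, and variables do not carry over. Pictures are saved under pics/ and viewed, at most 10 in all, crops included, and the job is handed in when it is done.

Besides the shell and the picture viewer there is one more tool, called after ">>>" by a JSON object that holds its "api" and its "payload". step_arm: Moves the arm, as the interface text tells. Shift numbers are shares of 0.2 m and turn numbers shares of 0.15 rad, none past 1 either way. Its arguments: {"type":"object","properties":{"increments":{"type":"array"},"squeeze":{"type":"number"}},"required":["increments"]}

```bash
mkdir -p pics
cat > h.py <<'E'
import numpy as np, cv2
from rig import manip, cams, ticket
def ray(cal,u,v):
    p=np.array([(u-cal["cx"])/cal["fx"],(v-cal["cy"])/cal["fy"]]); q=p.copy()
    for _ in range(20): q=p/(1+cal["k1"]*(q@q))
    E=np.array(cal["extrinsics"]); return E[:3,3],E[:3,:3]@np.array([q[0],-q[1],-1.])
def onz(cal,u,v,z):
    o,d=ray(cal,u,v); return o+d*(z-o[2])/d[2]
def blobs(img,lo,hi,amin=25):
    m=cv2.inRange(cv2.cvtColor(img,cv2.COLOR_BGR2HSV),np.array(lo),np.array(hi))
    n,l,s,c=cv2.connectedComponentsWithStats(m)
    return [(int(s[i,4]),c[i].round(1),s[i,:4]) for i in range(1,n) if s[i,4]>=amin]
COL=dict(yellow=([20,110,90],[35,255,255]),blue=([100,110,50],[128,255,255]),red=([0,140,80],[8,255,255]))
E
python3 - <<'E'
from h import *
for n in("top","scene"):
    im=cams.get_image(n);cal=cams.get_calibration(n);cv2.imwrite(f"pics/{n}1.png",im)
    print(n,np.round(cal["extrinsics"],3)[:3,3])
    for k,(lo,hi) in COL.items():
        for b in blobs(im,lo,hi): print(k,b,onz(cal,*b[1],.062).round(4))
print(manip.get_state())
E
```

```text
top [0.536 0.038 0.892]
yellow (99, array([309.1, 204.3]), array([306, 197,   7,  16], dtype=int32)) [ 0.5897 -0.0181  0.062 ]
yellow (124, array([323.3, 233.4]), array([317, 228,  13,  12], dtype=int32)) [ 0.5267 -0.0494  0.062 ]
yellow (124, array([352.6, 235.3]), array([347, 230,  12,  12], dtype=int32)) [ 0.5234 -0.1129  0.062 ]
blue (131, array([349.9, 206.6]), array([345, 200,  12,  14], dtype=int32)) [ 0.5857 -0.1071  0.062 ]
red (50, array([337.5, 234.4]), array([334, 231,   8,   8], dtype=int32)) [ 0.5249 -0.0802  0.062 ]
scene [1.088 0.431 0.709]
yellow (78, array([266. , 166.7]), array([261, 163,  11,   9], dtype=int32)) [ 0.5235 -0.1111  0.062 ]
yellow (84, array([283.8, 177.9]), array([278, 174,  12,   9], dtype=int32)) [ 0.5267 -0.0474  0.062 ]
yellow (64, array([276.5, 199.2]), array([271, 195,  12,  10], dtype=int32)) [ 0.5964 -0.0105  0.062 ]
yellow (32, array([195.8, 202.6]), array([193, 200,   7,   6], dtype=int32)) [ 0.7297 -0.1472  0.062 ]
blue (53, array([251.4, 179.3]), array([245, 174,  13,  10], dtype=int32)) [ 0.584  -0.1055  0.062 ]
{'clock': 0.1, 'qpos': array([ 1.07799849e+00,  2.76536433e-01,  1.50601097e+00,  4.79839221e-06,
        1.36070773e+00, -1.20997107e-01]), 'qd': array([-1.17253889e-03, -4.03101134e-03, -4.19084077e-03,  6.93792461e-04,
        4.90271987e-05, -2.16934886e-05]), 'effort': array([ 3.58038909e-03, -4.17702019e+01, -2.46406174e+01,  2.30102683e-05,
        5.83797635e-03,  1.03374299e-05]), 'position': array([0.20868931, 0.53532751, 0.25552174]), 'ee_rot': array([-2.53356736e-04,  1.84831890e-01,  9.82769801e-01, -7.91693883e-04]), 'contact_force': array([-0.37211448, -0.61100403,  0.4303634 ]), 'moment': array([0.00373838, 0.02825053, 0.00826511]), 'gripper_force': 0.0, 'width': 0.08532804459899027}
```

View pics/top1.png

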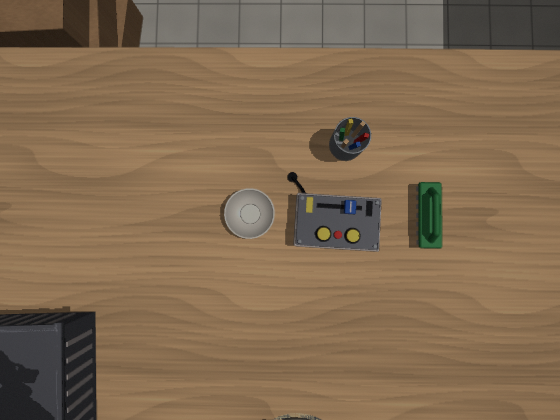

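View pics/scene1.png

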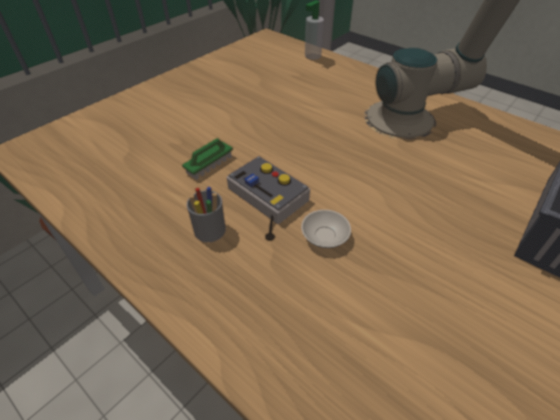

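Top view: console at about (338,222), selector at (350,207), keys at (323,233) and (353,235), dish at (249,213), jar at (351,137) and brush at (430,215). Both views agree to 2 mm, the key spacing comes out at 63.6 mm, and yaw is about -0.05. I'll move above the console with the gripper shut.

>>> {"api": "step_arm", "payload": {"increments": [{"dp": [0.115, -0.205, 0], "yaw": 0.142, "grip": 0}, {"dp": [0.115, -0.205, 0], "yaw": 0.142, "grip": 0}, {"dp": [0.115, -0.205, 0], "yaw": 0.142, "grip": 0}, {"dp": [0.115, -0.205, 0], "yaw": 0.142, "grip": 0}, {"dp": [0.115, -0.205, 0], "yaw": 0.142, "grip": 0}]}}

```text
clock: 0.72
position: [0.3242, 0.3293, 0.256]
ee_rot: [-0.0, 0.132, 0.991, -0.0]
contact_force: [0.8, 1.0, -0.2]
width: 0.0001
gripper_force: 0.0
```

>>> {"api": "step_arm", "payload": {"increments": [{"dp": [0.115, -0.205, 0], "yaw": 0.142, "grip": 0}, {"dp": [0.115, -0.205, 0], "yaw": 0.142, "grip": 0}, {"dp": [0.115, -0.205, 0], "yaw": 0.142, "grip": 0}, {"dp": [0.115, -0.205, 0], "yaw": 0.142, "grip": 0}, {"dp": [0.115, -0.205, 0], "yaw": 0.142, "grip": 0}]}}

```text
clock: 1.35
position: [0.4392, 0.1243, 0.2561]
ee_rot: [-0.0, 0.079, 0.997, 0.0]
contact_force: [0.8, 0.5, 0.3]
width: 0.0
gripper_force: 0.0
```

>>> {"api": "step_arm", "payload": {"increments": [{"dp": [0.115, -0.205, 0], "yaw": 0.142, "grip": 0}, {"dp": [0.115, -0.205, 0], "yaw": 0.142, "grip": 0}, {"dp": [0.115, -0.205, 0], "yaw": 0.142, "grip": 0}, {"dp": [0.05, -0.205, 0], "yaw": 0.142, "grip": 0}, {"dp": [0, -0.1, 0], "yaw": 0.142, "grip": 0}]}}

```text
clock: 1.98
position: [0.5185, -0.0605, 0.2556]
ee_rot: [-0.0, 0.027, 1.0, -0.0]
contact_force: [-0.8, 0.7, -0.9]
width: 0.0001
gripper_force: 0.0
```

>>> {"api": "step_arm", "payload": {"increments": [{"dp": [0, 0, 0], "yaw": 0, "grip": 0}, {"dp": [0, 0, 0], "yaw": 0, "grip": 0}]}}

```text
clock: 2.22
position: [0.5176, -0.0575, 0.2561]
ee_rot: [-0.0, 0.026, 1.0, 0.001]
contact_force: [0.6, 0.2, 0.6]
width: 0.0
gripper_force: 0.0
```

```bash
cat > w.py <<'E'
from h import *
import sys
s=manip.get_state();cal=cams.get_calibration("wrist");im=cams.get_image("wrist");cv2.imwrite(f"pics/{sys.argv[1]}.png",im)
print(s["clock"],s["position"].round(4),s["ee_rot"].round(4),s["width"],s["contact_force"].round(2),np.round(cal["extrinsics"],3)[:3,3])
for k,(lo,hi) in COL.items():
    for b in blobs(im,lo,hi,80): print(k,b[0],b[1],b[2],[onz(cal,*b[1],z).round(4)[:2] for z in(.050,.062,.067)])
E
python3 w.py w1
```

```text
2.225 [ 0.5176 -0.0575  0.2561] [-3.000e-04  2.620e-02  9.997e-01  5.000e-04] 2.1641242761796683e-05 [0.62 0.19 0.57] [ 0.453 -0.054  0.373]
yellow 838 [216.7 196.7] [201 181  33  33] [array([ 0.5252, -0.1156]), array([ 0.5225, -0.1133]), array([ 0.5214, -0.1124])]
yellow 822 [289.3 196.8] [274 181  32  33] [array([ 0.5287, -0.0502]), array([ 0.5259, -0.0503]), array([ 0.5248, -0.0504])]
yellow 514 [324.7 258.5] [317 242  17  35] [array([ 0.5902, -0.0195]), array([ 0.5851, -0.0208]), array([ 0.583 , -0.0214])]
blue 845 [230.2 262.4] [216 246  29  35] [array([ 0.5895, -0.1091]), array([ 0.5845, -0.107 ]), array([ 0.5824, -0.1062])]
red 296 [253.4 195.7] [244 186  20  20] [array([ 0.526 , -0.0824]), array([ 0.5233, -0.0814]), array([ 0.5222, -0.0809])]
```

View pics/w1.png

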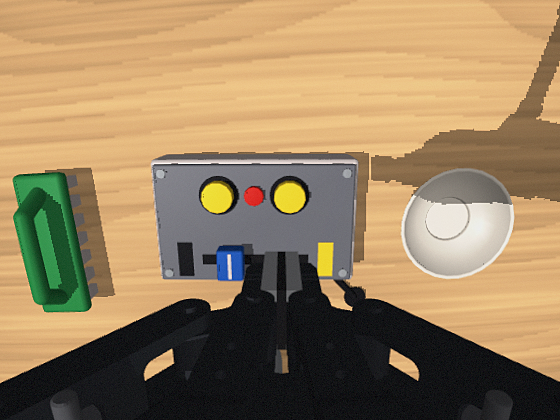

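The wrist view confirms the layout: keys (217,197) and (289,197), selector (230,262), yellow mark (325,258). That puts the console centre at (0.5525,-0.0825) with yaw -0.053, matching the tool. Next I go down beside the selector on its black-mark side.

>>> {"api": "step_arm", "payload": {"increments": [{"dp": [0.082, -0.122, -0.05], "yaw": 0, "grip": 0}, {"dp": [0.082, -0.122, -0.1], "yaw": 0, "grip": 0}, {"dp": [0.082, -0.122, -0.1], "yaw": 0, "grip": 0}, {"dp": [0.082, -0.122, -0.1], "yaw": 0, "grip": 0}, {"dp": [0, 0, -0.15], "yaw": 0, "grip": 0}]}}

```text
clock: 2.9
position: [0.5862, -0.1586, 0.1554]
ee_rot: [0.002, 0.027, 1.0, -0.001]
contact_force: [0.7, -0.6, 0.8]
width: 0.0002
gripper_force: 0.0
```

>>> {"api": "step_arm", "payload": {"increments": [{"dp": [0, 0, -0.1], "yaw": 0, "grip": 0}, {"dp": [0, 0, -0.1], "yaw": 0, "grip": 0}, {"dp": [0, 0, 0], "yaw": 0, "grip": 0}, {"dp": [0, 0, 0], "yaw": 0, "grip": 0}]}}

```text
clock: 3.4
position: [0.5843, -0.1562, 0.1167]
ee_rot: [0.001, 0.026, 1.0, -0.0]
contact_force: [0.1, 1.3, 0.5]
width: -0.0
gripper_force: 0.0
```

```bash
python3 w.py w2
```

```text
3.4 [ 0.5843 -0.1562  0.1167] [ 5.000e-04  2.600e-02  9.997e-01 -2.000e-04] -1.1163232204940295e-05 [0.07 1.33 0.51] [ 0.52  -0.152  0.234]
yellow 3017 [364.  114.4] [333  85  63  61] [array([ 0.5237, -0.1125]), array([ 0.5234, -0.1151]), array([ 0.5233, -0.1162])]
yellow 3161 [495.1 116. ] [462  87  66  60] [array([ 0.5269, -0.0467]), array([ 0.5265, -0.0536]), array([ 0.5263, -0.0565])]
yellow 1492 [532.1 233.4] [515 204  36  60] [array([ 0.5899, -0.0196]), array([ 0.5854, -0.0282]), array([ 0.5834, -0.0319])]
blue 2949 [377.4 240.1] [351 210  56  63] [array([ 0.5889, -0.105 ]), array([ 0.5844, -0.1081]), array([ 0.5825, -0.1094])]
red 1102 [427.6 115.1] [409  97  38  37] [array([ 0.5253, -0.081 ]), array([ 0.525 , -0.0857]), array([ 0.5248, -0.0877])]
```

View pics/w2.png

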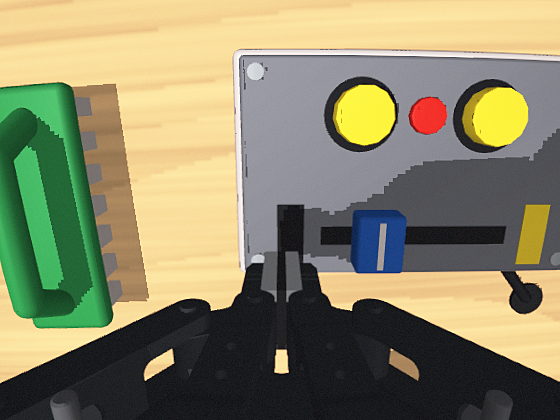

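The tips are over the black mark (285,265), clear of the selector's left face (352,240). I'll go down a little at a time.

>>> {"api": "step_arm", "payload": {"increments": [{"dp": [0, 0, -0.05], "yaw": 0, "grip": 0}, {"dp": [0, 0, -0.05], "yaw": 0, "grip": 0}, {"dp": [0, 0, 0], "yaw": 0, "grip": 0}]}}

```text
clock: 3.82
position: [0.5827, -0.1555, 0.0952]
ee_rot: [-0.001, 0.026, 1.0, 0.0]
contact_force: [0.0, -0.3, 0.4]
width: 0.0
gripper_force: 0.0
```

>>> {"api": "step_arm", "payload": {"increments": [{"dp": [0, 0, -0.03], "yaw": 0, "grip": 0}, {"dp": [0, 0, -0.03], "yaw": 0, "grip": 0}, {"dp": [0, 0, 0], "yaw": 0, "grip": 0}, {"dp": [0, 0, 0], "yaw": 0, "grip": 0}]}}

```text
clock: 4.32
position: [0.5836, -0.1559, 0.0844]
ee_rot: [0.0, 0.026, 1.0, 0.0]
contact_force: [0.5, -0.8, 1.0]
width: 0.0001
gripper_force: 0.0
```

>>> {"api": "step_arm", "payload": {"increments": [{"dp": [0.003, 0.05, -0.005], "yaw": 0, "grip": 0}, {"dp": [0.003, 0.05, 0], "yaw": 0, "grip": 0}, {"dp": [0.003, 0.05, 0], "yaw": 0, "grip": 0}, {"dp": [0.003, 0.05, 0], "yaw": 0, "grip": 0}, {"dp": [0.003, 0.05, 0], "yaw": 0, "grip": 0}]}}

```text
clock: 4.95
position: [0.5864, -0.1052, 0.0834]
ee_rot: [-0.0, 0.026, 1.0, -0.0]
contact_force: [-0.4, -1.4, -0.5]
width: -0.0001
gripper_force: 0.9
```

>>> {"api": "step_arm", "payload": {"increments": [{"dp": [0.002, 0.04, 0], "yaw": 0, "grip": 0}, {"dp": [0.002, 0.04, 0], "yaw": 0, "grip": 0}, {"dp": [0, 0.02, 0], "yaw": 0, "grip": 0}, {"dp": [0, 0, 0], "yaw": 0, "grip": 0}]}}

```text
clock: 5.45
position: [0.5876, -0.0853, 0.0833]
ee_rot: [0.0, 0.026, 1.0, 0.0]
contact_force: [-0.2, 0.2, 0.5]
width: 0.0
gripper_force: 0.0
```

```bash
python3 w.py w3
```

```text
5.45 [ 0.5876 -0.0853  0.0833] [3.000e-04 2.610e-02 9.997e-01 4.000e-04] 3.503998393273786e-06 [-0.23  0.19  0.46] [ 0.523 -0.082  0.2  ]
yellow 4546 [195.2 116.2] [158  79  77  76] [array([ 0.5235, -0.116 ]), array([ 0.5235, -0.1132]), array([ 0.5234, -0.1121])]
yellow 4551 [364.6 116. ] [326  79  77  76] [array([ 0.5269, -0.0485]), array([ 0.5266, -0.0511]), array([ 0.5265, -0.0522])]
yellow 2255 [428.4 259. ] [410 224  39  72] [array([ 0.5899, -0.0195]), array([ 0.5846, -0.0245]), array([ 0.5824, -0.0265])]
blue 3609 [342.9 263.8] [310 231  64  78] [array([ 0.59  , -0.0577]), array([ 0.5847, -0.0596]), array([ 0.5825, -0.0604])]
red 1625 [280.1 116.2] [258  93  46  47] [array([ 0.5254, -0.0821]), array([ 0.5252, -0.0821]), array([ 0.5251, -0.0821])]
```

View pics/w3.png

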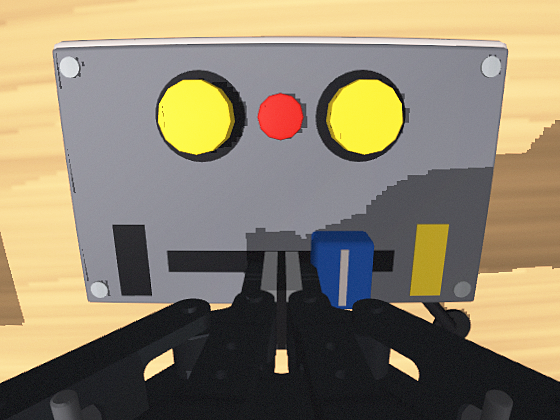

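The selector is at (343,264), about 5 mm short of its stop. I'll keep pushing and watch the force.

>>> {"api": "step_arm", "payload": {"increments": [{"dp": [0.001, 0.015, 0], "yaw": 0, "grip": 0}, {"dp": [0, 0.01, 0], "yaw": 0, "grip": 0}, {"dp": [0, 0, 0], "yaw": 0, "grip": 0}]}}

```text
clock: 5.88
position: [0.5878, -0.0809, 0.0834]
ee_rot: [0.0, 0.026, 1.0, 0.0]
contact_force: [0.6, -1.2, 0.5]
width: -0.0001
gripper_force: 0.5
```

>>> {"api": "step_arm", "payload": {"increments": [{"dp": [0, 0.01, 0], "yaw": 0, "grip": 0}, {"dp": [0, 0, 0], "yaw": 0, "grip": 0}, {"dp": [0, 0, 0], "yaw": 0, "grip": 0}]}}

```text
clock: 6.25
position: [0.5878, -0.0796, 0.0834]
ee_rot: [0.0, 0.026, 1.0, -0.001]
contact_force: [0.8, -5.4, -1.3]
width: 0.0002
gripper_force: 2.2
```

The stop is reached: the force rose to 5.4 N and the motion stopped. I'll back off, rise, move over the keys and set the opening to about 50 mm.

>>> {"api": "step_arm", "payload": {"increments": [{"dp": [0, -0.03, 0], "yaw": 0, "grip": 0}, {"dp": [0, 0, 0.1], "yaw": 0, "grip": 0}, {"dp": [0, 0, 0.15], "yaw": 0, "grip": 0}, {"dp": [-0.15, 0.01, 0], "yaw": 0, "grip": 0.59}, {"dp": [-0.163, 0.008, 0], "yaw": 0, "grip": 0.59}]}}

```text
clock: 6.88
position: [0.5241, -0.0804, 0.1335]
ee_rot: [-0.0, 0.026, 1.0, 0.001]
contact_force: [0.6, -0.3, -0.9]
width: 0.0357
gripper_force: 0.0
```

>>> {"api": "step_arm", "payload": {"increments": [{"dp": [0, 0, 0], "yaw": 0, "grip": 0.59}, {"dp": [0, 0, 0], "yaw": 0, "grip": 0.59}, {"dp": [0, 0, 0], "yaw": 0, "grip": 0.59}]}}

```text
clock: 7.25
position: [0.526, -0.0813, 0.1334]
ee_rot: [0.0, 0.026, 1.0, 0.0]
contact_force: [-0.8, -0.5, -0.3]
width: 0.0508
gripper_force: 0.0
```

```bash
python3 w.py w4
python3 - <<'E'
from h import *
im=cams.get_image("top");cal=cams.get_calibration("top")
for k in("blue","yellow"):
  for b in blobs(im,*COL[k]): print(k,b,onz(cal,*b[1],.064).round(4))
E
```

```text
7.25 [ 0.526  -0.0813  0.1334] [5.000e-04 2.620e-02 9.997e-01 2.000e-04] 0.05080644868249994 [-0.77 -0.54 -0.29] [ 0.462 -0.078  0.25 ]
yellow 2121 [221.1 229.4] [195 204  53  52] [array([ 0.5258, -0.1154]), array([ 0.5219, -0.1132]), array([ 0.5203, -0.1122])]
yellow 2080 [336.8 229.3] [312 204  51  52] [array([ 0.5291, -0.0492]), array([ 0.5251, -0.0509]), array([ 0.5234, -0.0516])]
blue 1982 [328.5 329.6] [309 302  43  56] [array([ 0.5948, -0.0549]), array([ 0.5868, -0.0563]), array([ 0.5835, -0.0568])]
red 723 [279.  227.3] [264 212  31  31] [array([ 0.5262, -0.0822]), array([ 0.5223, -0.0819]), array([ 0.5207, -0.0818])]
blue (131, array([326. , 205.1]), array([321, 198,  12,  15], dtype=int32)) [ 0.5883 -0.0548  0.064 ]
yellow (99, array([309.1, 204.3]), array([306, 197,   7,  16], dtype=int32)) [ 0.5896 -0.018   0.064 ]
```

View pics/w4.png

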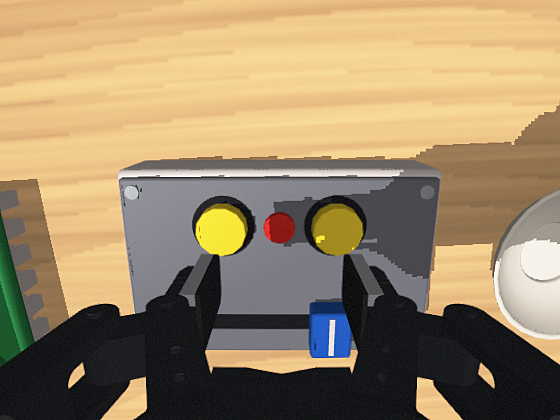

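Selector is at its stop (y=-0.0548, -0.0543 expected). The fingers, inner faces at (218,255) and (345,255), line up with the keys. I'll descend.

>>> {"api": "step_arm", "payload": {"increments": [{"dp": [-0.004, -0.003, -0.06], "yaw": 0, "grip": 0.59}, {"dp": [0, 0, -0.06], "yaw": 0, "grip": 0.59}, {"dp": [0, 0, -0.06], "yaw": 0, "grip": 0.59}, {"dp": [0, 0, -0.02], "yaw": 0, "grip": 0.59}, {"dp": [0, 0, 0], "yaw": 0, "grip": 0.59}]}}

```text
clock: 7.98
position: [0.5239, -0.0818, 0.0928]
ee_rot: [-0.0, 0.026, 1.0, 0.0]
contact_force: [0.0, -0.3, 0.4]
width: 0.0506
gripper_force: 0.0
```

>>> {"api": "step_arm", "payload": {"increments": [{"dp": [0, 0, -0.015], "yaw": 0, "grip": 0.59}, {"dp": [0, 0, -0.015], "yaw": 0, "grip": 0.59}, {"dp": [0, 0, 0], "yaw": 0, "grip": 0.59}]}}

```text
clock: 8.35
position: [0.524, -0.0818, 0.0873]
ee_rot: [-0.0, 0.026, 1.0, 0.0]
contact_force: [0.1, 0.9, -0.1]
width: 0.0502
gripper_force: 0.0
```

```bash
python3 w.py w5
```

```text
8.35 [ 0.524  -0.0818  0.0873] [-1.000e-04  2.610e-02  9.997e-01  1.000e-04] 0.05017734936187636 [ 0.09  0.9  -0.14] [ 0.46  -0.078  0.204]
yellow 1930 [210.  257.4] [173 234  67  63] [array([ 0.522 , -0.1136]), array([ 0.5171, -0.1108]), array([ 0.5151, -0.1097])]
yellow 1942 [348.4 257.9] [321 234  66  64] [array([ 0.5254, -0.0512]), array([ 0.5203, -0.0533]), array([ 0.5182, -0.0541])]
yellow 147 [419.1 388. ] [416 377   8  24] [array([ 0.5999, -0.0143]), array([ 0.589 , -0.0193]), array([ 0.5845, -0.0214])]
blue 556 [336.9 359.8] [317 353  41  21] [array([ 0.5796, -0.0567]), array([ 0.5703, -0.0584]), array([ 0.5664, -0.0591])]
red 1184 [280.  263.7] [260 244  40  40] [array([ 0.5266, -0.0822]), array([ 0.5214, -0.0818]), array([ 0.5192, -0.0817])]
```

View pics/w5.png

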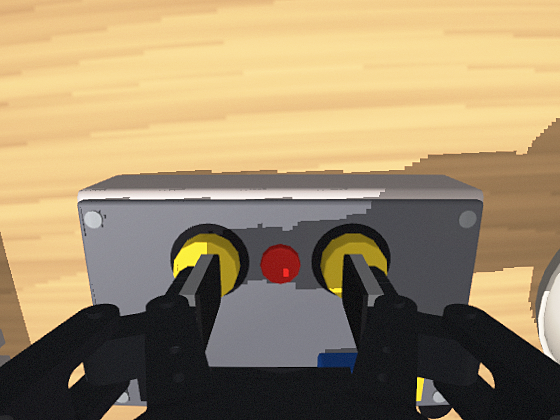

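Both tips are just above the centres of their keys (205,260) and (355,260), well clear of the red key (280,264). Pressing in small steps.

>>> {"api": "step_arm", "payload": {"increments": [{"dp": [0, 0, -0.01], "yaw": 0, "grip": 0.59}, {"dp": [0, 0, -0.01], "yaw": 0, "grip": 0.59}, {"dp": [0, 0, 0], "yaw": 0, "grip": 0.59}]}}

```text
clock: 8.78
position: [0.5242, -0.0819, 0.0835]
ee_rot: [0.0, 0.026, 1.0, 0.0]
contact_force: [-0.3, -0.6, 2.3]
width: 0.0507
gripper_force: 1.3
```

>>> {"api": "step_arm", "payload": {"increments": [{"dp": [0, 0, -0.01], "yaw": 0, "grip": 0.59}, {"dp": [0, 0, -0.01], "yaw": 0, "grip": 0.59}, {"dp": [0, 0, 0], "yaw": 0, "grip": 0.59}]}}

```text
clock: 9.15
position: [0.5242, -0.0819, 0.0795]
ee_rot: [0.0, 0.026, 1.0, 0.0]
contact_force: [-0.1, 0.8, 4.9]
width: 0.0505
gripper_force: 2.6
```

>>> {"api": "step_arm", "payload": {"increments": [{"dp": [0, 0, -0.01], "yaw": 0, "grip": 0.59}, {"dp": [0, 0, -0.01], "yaw": 0, "grip": 0.59}, {"dp": [0, 0, 0], "yaw": 0, "grip": 0.59}]}}

```text
clock: 9.52
position: [0.5242, -0.0819, 0.0759]
ee_rot: [0.0, 0.026, 1.0, -0.0]
contact_force: [-1.3, -0.4, 8.0]
width: 0.0502
gripper_force: 3.8
```

>>> {"api": "step_arm", "payload": {"increments": [{"dp": [0, 0, -0.005], "yaw": 0, "grip": 0.59}, {"dp": [0, 0, 0], "yaw": 0, "grip": 0.59}, {"dp": [0, 0, 0], "yaw": 0, "grip": 0.59}]}}

```text
clock: 9.9
position: [0.5242, -0.0819, 0.0759]
ee_rot: [0.0, 0.026, 1.0, -0.0]
contact_force: [-3.0, 0.1, 14.6]
width: 0.0503
gripper_force: 7.0
```

Both keys are bottomed: 14.6 N with no further motion. I'll hold for over 3 s.

>>> {"api": "step_arm", "payload": {"increments": [{"dp": [0, 0, 0], "yaw": 0, "grip": 0.59}, {"dp": [0, 0, 0], "yaw": 0, "grip": 0.59}, {"dp": [0, 0, 0], "yaw": 0, "grip": 0.59}, {"dp": [0, 0, 0], "yaw": 0, "grip": 0.59}, {"dp": [0, 0, 0], "yaw": 0, "grip": 0.59}]}}

```text
clock: 10.52
position: [0.5242, -0.0819, 0.0759]
ee_rot: [0.0, 0.026, 1.0, -0.0]
contact_force: [-2.7, 1.5, 13.4]
width: 0.0509
gripper_force: 7.0
```

>>> {"api": "step_arm", "payload": {"increments": [{"dp": [0, 0, 0], "yaw": 0, "grip": 0.59}, {"dp": [0, 0, 0], "yaw": 0, "grip": 0.59}, {"dp": [0, 0, 0], "yaw": 0, "grip": 0.59}, {"dp": [0, 0, 0], "yaw": 0, "grip": 0.59}, {"dp": [0, 0, 0], "yaw": 0, "grip": 0.59}]}}

```text
clock: 11.15
position: [0.5242, -0.0819, 0.0758]
ee_rot: [0.0, 0.026, 1.0, -0.0]
contact_force: [-3.5, 0.9, 13.6]
width: 0.0503
gripper_force: 7.0
```

>>> {"api": "step_arm", "payload": {"increments": [{"dp": [0, 0, 0], "yaw": 0, "grip": 0.59}, {"dp": [0, 0, 0], "yaw": 0, "grip": 0.59}, {"dp": [0, 0, 0], "yaw": 0, "grip": 0.59}, {"dp": [0, 0, 0], "yaw": 0, "grip": 0.59}, {"dp": [0, 0, 0], "yaw": 0, "grip": 0.59}]}}

```text
clock: 11.78
position: [0.5242, -0.0819, 0.0758]
ee_rot: [0.0, 0.026, 1.0, -0.0]
contact_force: [-2.0, 0.8, 13.4]
width: 0.0506
gripper_force: 7.0
```

>>> {"api": "step_arm", "payload": {"increments": [{"dp": [0, 0, 0], "yaw": 0, "grip": 0.59}, {"dp": [0, 0, 0], "yaw": 0, "grip": 0.59}, {"dp": [0, 0, 0], "yaw": 0, "grip": 0.59}, {"dp": [0, 0, 0], "yaw": 0, "grip": 0.59}, {"dp": [0, 0, 0], "yaw": 0, "grip": 0.59}]}}

```text
clock: 12.4
position: [0.5242, -0.0819, 0.0758]
ee_rot: [0.0, 0.026, 1.0, -0.0]
contact_force: [-3.2, 0.5, 15.2]
width: 0.05
gripper_force: 7.0
```

>>> {"api": "step_arm", "payload": {"increments": [{"dp": [0, 0, 0], "yaw": 0, "grip": 0.59}, {"dp": [0, 0, 0], "yaw": 0, "grip": 0.59}, {"dp": [0, 0, 0], "yaw": 0, "grip": 0.59}, {"dp": [0, 0, 0], "yaw": 0, "grip": 0.59}, {"dp": [0, 0, 0], "yaw": 0, "grip": 0.59}]}}

```text
clock: 13.02
position: [0.5242, -0.0819, 0.0758]
ee_rot: [0.0, 0.026, 1.0, -0.0]
contact_force: [-2.9, -0.2, 14.2]
width: 0.0505
gripper_force: 7.0
```

>>> {"api": "step_arm", "payload": {"increments": [{"dp": [0, 0, 0], "yaw": 0, "grip": 0.59}, {"dp": [0, 0, 0], "yaw": 0, "grip": 0.59}, {"dp": [0, 0, 0], "yaw": 0, "grip": 0.59}, {"dp": [0, 0, 0], "yaw": 0, "grip": 0.59}, {"dp": [0, 0, 0], "yaw": 0, "grip": 0.59}]}}

```text
clock: 13.65
position: [0.5242, -0.0819, 0.0758]
ee_rot: [0.0, 0.026, 1.0, -0.0]
contact_force: [-2.9, 0.8, 14.4]
width: 0.05
gripper_force: 7.0
```

>>> {"api": "step_arm", "payload": {"increments": [{"dp": [0, 0, 0.03], "yaw": 0, "grip": 0.59}, {"dp": [0, 0, 0.05], "yaw": 0, "grip": 0.59}, {"dp": [0, 0, 0.1], "yaw": 0, "grip": 0.59}, {"dp": [0, 0, 0.15], "yaw": 0, "grip": 0.59}, {"dp": [0, 0, 0.15], "yaw": 0, "grip": 0.59}]}}

```text
clock: 14.28
position: [0.5238, -0.0818, 0.1708]
ee_rot: [-0.001, 0.026, 1.0, 0.0]
contact_force: [-0.1, 0.7, -0.9]
width: 0.0503
gripper_force: 0.0
```

>>> {"api": "step_arm", "payload": {"increments": [{"dp": [0, 0, 0.1], "yaw": 0, "grip": 0.59}, {"dp": [0, 0, 0], "yaw": 0, "grip": 0.59}, {"dp": [0, 0, 0], "yaw": 0, "grip": 0.59}, {"dp": [0, 0, 0], "yaw": 0, "grip": 0.59}]}}

```text
clock: 14.78
position: [0.5234, -0.0816, 0.189]
ee_rot: [-0.001, 0.026, 1.0, 0.0]
contact_force: [-0.3, 0.7, -0.1]
width: 0.0504
gripper_force: 0.0
```

```bash
python3 w.py w6
```

```text
14.775 [ 0.5234 -0.0816  0.189 ] [-1.300e-03  2.610e-02  9.997e-01  4.000e-04] 0.0503971262628115 [-0.28  0.67 -0.09] [ 0.459 -0.078  0.306]
yellow 1314 [234.1 208.9] [214 189  41  41] [array([ 0.5255, -0.1153]), array([ 0.5224, -0.1136]), array([ 0.5211, -0.1129])]
yellow 1305 [325.5 208.9] [306 189  41  41] [array([ 0.5289, -0.0496]), array([ 0.5256, -0.0509]), array([ 0.5243, -0.0514])]
blue 1321 [320.8 289.9] [304 269  35  44] [array([ 0.5931, -0.0544]), array([ 0.5868, -0.0555]), array([ 0.5842, -0.0559])]
red 465 [280.  207.5] [268 196  25  24] [array([ 0.5262, -0.0822]), array([ 0.523, -0.082]), array([ 0.5217, -0.082 ])]
```

View pics/w6.png

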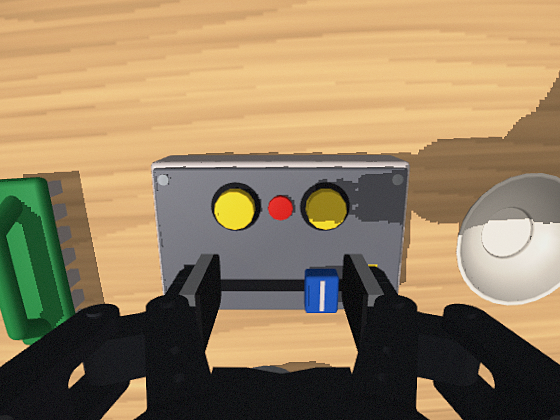

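The keys are up at (234,209) and (325,209), and the selector is at its stop (321,290). The dish and brush are undisturbed and the arm is clear, so I'll hand it in.

```bash
python3 -c "
from rig import ticket
print(ticket.sign_off())"
```

```text
the job is handed in; nothing more can be done
None
```

I pushed the selector to the yellow end, held both yellow keys fully down together for about 4 s, let them come up, and handed the job in at about 15 s; the stop key and bystanders were never touched, and the hand-in returned no verdict.

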